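Put the painted blocks to dry and hang up the kettle

TASK

First lay every painted block flat on the drying tray, painted face up, and slide the loaded tray by its red handle fully home in the drying rack. Then turn the empty swivel hook so that it points over the drip dish, and only after that hang the green paint kettle on it by its bail, so that it hangs still and upright above the dish. Leave the glue bottle, the paint tin and the brush where they are.

Things in the scene. Friction and masses are not known exactly. Their poses are not given: they have to be found in the camera images.
- block1: wooden frieze block, terracotta top with a blue star (the painted face), plain wood sides; 64 (x) x 44 (y) x 26 (z) mm, 50 g; origin at the centre of the underside, painted face towards +z. May be absent in a start.
- block2: wooden frieze block, green top with a yellow star (the painted face), plain wood sides; 64 (x) x 44 (y) x 26 (z) mm, 50 g; origin at the centre of the underside, painted face towards +z. May be absent in a start.
- block3: wooden frieze block, blue top with a white star (the painted face), plain wood sides; 64 (x) x 44 (y) x 26 (z) mm, 50 g; origin at the centre of the underside, painted face towards +z. May be absent in a start.
- block4: wooden frieze block, yellow top with a red star (the painted face), plain wood sides; 64 (x) x 44 (y) x 26 (z) mm, 50 g; origin at the centre of the underside, painted face towards +z. May be absent in a start.
- tray: loose aluminium drying tray, 170 (x) x 190 (y) mm, floor 6 mm thick, inside 160 x 180 mm, rim top 16 mm above the bench, 0.4 to 0.7 kg; it slides on the bench. Origin: centre of its underside. A red upright fin handle stands on its front (-x) side.
- tray_handle (a point): place to hold the tray's red fin: 137 mm in front (-x) of the tray's origin, 25 mm above the bench. The fin is 14 mm thick (tray y), its top 38 mm above the bench, and runs from 85 to 167 mm in front of the tray's origin; pinch it across its thickness from above.
- rack: fixed low wooden rack, 130 mm high, open at its front (-x). Slot 200 mm wide; walls x = -85 to +93 mm; flared guides 30 mm high out to x = -118 mm; back stop at x = +87 mm; slats 62 mm above the bench; floor is the bench. Origin on the bench in mid slot: the tray's origin lies there (within 2 mm), tray x along rack x, when the tray is home against the stop.
- post: fixed steel post, 20 mm thick, on a round foot (radius 40 mm); origin at the foot on the bench, z is the swivel axis. Its +x points to the blue-and-white drip dish (radius 50 mm, 16 mm high), centred 75 mm from the axis. A brass swivel hook turns on its top; the hook's collar (radius 14 mm) ends 247 mm above the bench.
- hook (a joint): hook angle about the post's axis, rad, anticlockwise from above, -2.4 to 0.9; 0 = pointing over the dish (post +x). Stiff (0.1 N m), stays where left. A 10 mm round brass bar: it slopes down from the collar to its seat 75 mm out, rises 6 mm to 115 mm out, then turns straight up 30 mm as a round tip, which can be pinched from above and carried round.
- hook_seat (a point): lowest point of the hook's upper surface, 75 mm from the post axis, 225 mm above the bench: where a bail rests. The bar's underside there is at 215 mm.
- hook_tip (a point): top end of the hook's upright tip, 115 mm from the post axis, 261 mm above the bench; the tip is straight and upright for the 30 mm below this point
- dish (a point): centre of the drip dish, 10 mm above the bench, 75 mm from the post axis
- kettle: empty green paint pail, 80 mm wide, rim 75 mm high, 0.2 to 0.4 kg; origin: centre of its underside. A rigid 8 mm steel bail arches over it in its y-z plane, 72 mm wide; its top bar runs along y, underside 150 mm above the origin: a hook passes under it along x, either way. On mid bar a wooden grip 20 (x) x 30 (y) x 36 mm, 158 to 194 mm above the origin.
- glue_bottle: white glue bottle with red cap, radius 26 mm, 150 mm high, loose; origin at the centre of its underside. A bystander.
- paint_tin: closed paint tin, radius 36 mm, 85 mm high, loose; origin at the centre of its underside. A bystander.
- brush: paint brush, 200 mm long, lying loose. A bystander.
Things that resemble listed ones, but are neither listed nor needed, are in the scene too. Leave any black, pink or turquoise look-alike of the block3 alone.

How it is judged (in metres and radians):
On the way, in this order (a step that is already met when the one before it is completed fails the run):
1. every painted block lies flat, painted face up, in the tray, the tray still out of the rack (x of block1 in the frame of tray between -0.06 and 0.06 m and y of block1 in the frame of tray between -0.078 and 0.078 m and z of each of block1, block2, block3, block4 in the frame of tray below 0.014 m and angle between each of block1, block2, block3, block4's own z axis and vertical below 0.15 rad and linear speed of each of block1, block2, block3, block4 below 0.05 m/s and x of block2 in the frame of tray between -0.06 and 0.06 m and y of block2 in the frame of tray between -0.078 and 0.078 m and x of block3 in the frame of tray between -0.06 and 0.06 m and y of block3 in the frame of tray between -0.078 and 0.078 m and x of block4 in the frame of tray between -0.06 and 0.06 m and y of block4 in the frame of tray between -0.078 and 0.078 m and x of tray in the frame of rack below -0.05 m), for 0.2 s.
2. the loaded tray is fully home in the rack (x of tray in the frame of rack between -0.012 and 0.012 m and y of tray in the frame of rack between -0.015 and 0.015 m and angle between the x axis of tray and the x axis of rack, either way round below 0.08 rad and height (world z) of tray below 0.01 m and x of block1 in the frame of tray between -0.06 and 0.06 m and y of block1 in the frame of tray between -0.078 and 0.078 m and z of each of block1, block2, block3, block4 in the frame of tray below 0.014 m and angle between each of block1, block2, block3, block4's own z axis and vertical below 0.15 rad and linear speed of each of block1, block2, block3, block4 below 0.05 m/s and x of block2 in the frame of tray between -0.06 and 0.06 m and y of block2 in the frame of tray between -0.078 and 0.078 m and x of block3 in the frame of tray between -0.06 and 0.06 m and y of block3 in the frame of tray between -0.078 and 0.078 m and x of block4 in the frame of tray between -0.06 and 0.06 m and y of block4 in the frame of tray between -0.078 and 0.078 m), for 0.2 s.
3. the swivel hook, the kettle not yet on it, points over the drip dish (value of joint hook between -0.2 and 0.2 rad and distance between kettle and hook_seat above 0.17 m), for 0.2 s.
4. the kettle hangs on the hook (height (world z) of kettle between 0.06 and 0.095 m and horizontal distance between kettle and dish below 0.035 m and horizontal distance between kettle and hook_seat below 0.03 m and angle between kettle's own z axis and vertical below 0.2 rad and linear speed of kettle below 0.08 m/s and value of joint hook between -0.2 and 0.2 rad), for 0.2 s.
At the end, for the whole second after the job is handed in: Blocks flat in the tray, painted face up (0.15 rad); tray within 12 mm of home along the slot, 15 mm across, 0.08 rad; hook within 0.2 rad of the dish; kettle hanging still and upright (0.2 rad), within 35 mm of the dish centre from above, underside 60 to 95 mm above the bench (all of step 2 and all of step 4); the robot touches nothing.
It fails at once if the glue bottle is moved by more than 30 mm (distance of glue_bottle from where it was at the start of the episode above 0.03 m).
It fails at once if the paint tin is moved by more than 30 mm (distance of paint_tin from where it was at the start of the episode above 0.03 m).
It fails at once if the brush is moved by more than 30 mm (distance of brush from where it was at the start of the episode above 0.03 m).
It fails at once if the kettle is on the hook while the hook does not point over the dish (more than 0.35 rad off) (horizontal distance between kettle and hook_seat below 0.03 m and height (world z) of kettle between 0.06 and 0.095 m and (value of joint hook above 0.35 rad or value of joint hook below -0.35 rad)).
Of block1, block2, block3, block4 only 3 to 4 are there at a start; the rules pass over those that are not, and their reading is None.
At some moment in a run one of block1, block2, block3, block4, kettle may be knocked a few centimetres aside while the robot is not near it.
It also fails if it takes over 210 s, if anything falls off the work surface, if the arm or the gripper's body presses on something with over 40 N, if the wrist force passes 120 N, or if a joint passes its speed limit or range.

ROBOT

A 6-joint arm with a two-finger parallel gripper is mounted at the origin on the work surface. World frame = base frame: x ahead of the robot, y to its left, z up, the work surface at z = 0. Lengths are in mm, angles in rad, forces in N, time in s.
With the tool pointing down it reaches from about 400 to 825 mm from the base axis. Payload 7 kg.
Tool frame: the origin (TCP) lies at the centre of the arm's flange, where the gripper is bolted on; the fingertips stand 173 mm ahead of it and the grasp point (between the pads) lies 155 mm ahead of it (bot.nose_length is the distance from the TCP to the fingertips, in mm); z points along the fingers, y is the line along which they close (so a half turn about z gives the same grasp; the last joint's range is limited). The gripper opens to 85 mm and grips with 20 to 120 N. Pads are 22 mm wide; open, the fingers measure 114 mm over their backs; the gripper's body (76 mm by 85 mm) begins 54 mm behind the grasp point. The pads swing forward as they close: fully open they stand 13 mm farther back than shut.
Start: joints at [-0.825, 0.359, 0.012, 0, -1.224, -0.288], TCP at [298.305, -605.483, 404.702] pointing down, gripper open.
Joint ranges: [-3.07, 3.07], [-1.43, 2.12], [-1.02, 1.25], [-3.03, 1.67], [-3.05, -0], [-3.03, 3.03]. Speed limits (rad/s): [2.39, 2.39, 3.01, 3.14, 3.14, 3.14].

INTERFACE

Orientations are given as a unit quaternion [x, y, z, w].
In Python, from cell import bot gives the robot as it stands. The module is installed in compiled form; this text tells all that it offers. Calls block until the motion is done:
- bot.move_pose(position, orientation): joint-space move of the TCP to a pose.
- bot.move_linear(position, velocity=150, frame=None): straight line of the TCP; frame=None keeps the orientation; velocity is the mean speed in mm/s.
- bot.move_j(angles): joint-space move.
- bot.ungrasp() and bot.close(f_grip=None): open the fingers fully, or close them until they stop; f_grip is the grip in N (None keeps the last).
- bot.pause(seconds).
- bot.inverse_kinematics(position, orientation): joint angles nearest the present ones, or None.
- bot.get_image(name): name is "scene" or "top" or "wrist"; returns the picture (384x512x3 uint8, red, green, blue); there is no depth.
- bot.calibration(name): a dict with "intrinsics" (3x3 intrinsics, pixels), "distortion" ([k1, k2, p1, p2, k3] as OpenCV has them; the pictures are not rectified), "rvec" (rotation vector, rad) and "tvec" (3), from world to camera coordinates, as OpenCV has them; the wrist camera has in their place "mount" (4x4, takes a point from camera to tool coordinates, whose origin is the TCP and whose axes are the flange's). Camera axes: x right, y down, z forward; pixel columns grow to the right and rows downward; lengths in mm; the calibration is good to about 2 mm. A picture is of the moment at which its call begins: read the wrist's pose just before it. calibration takes no time and is no camera call.
A pose or a line that the arm cannot do raises bot.IKError and nothing moves.
- bot.job_done(): hands the job in; it is judged then, once.
Readings, each from a call of its own:
- bot.current_time(): time.
- bot.current_q(): joint angles.
- bot.current_qd(): joint speeds.
- bot.current_effort(): joint torques, N m.
- bot.current_eef_pos(): TCP position.
- bot.current_orientation(): TCP orientation.
- bot.current_wrist_force(): force on the tool from outside, world axes, zero at the start.
- bot.current_moment(): the same for the moment, N m.
- bot.current_grip_width(): finger opening in mm.
- bot.current_gripper_force(): force on a finger pad.
Only numpy, scipy, OpenCV 4.12 (cv2) and the standard library are available. Lean on these libraries where they do the work, as an engineer would, in place of code of your own. Each camera call takes 0.05 s, during which the arm holds its last target. There are 200 camera calls.

## Working session

There is one attempt and no reset: what is moved stays moved. The work goes in short steps, each a Python script; the robot and the scene stay as the last script left them, time stands still between calls to the robot, and variables do not carry over. Pictures are saved under pics/ and viewed, at most 14 in all, crops included, and the job is handed in when it is done.

```bash
mkdir -p pics; python3 - <<'E'
from cell import bot
import cv2
for n in("top","scene"):
    im=bot.get_image(n); cv2.imwrite(f"pics/{n}0.png",cv2.cvtColor(im,cv2.COLOR_RGB2BGR)); 
    im=cv2.resize(im,(800,600),interpolation=cv2.INTER_CUBIC);cv2.imwrite(f"pics/{n}0b.png",cv2.cvtColor(im,cv2.COLOR_RGB2BGR))
    c=bot.calibration(n);print(n,c)
print(bot.calibration("wrist"),bot.current_orientation(),bot.nose_length)
E
```

```text
top {'intrinsics': array([[424.2434978 ,   0.        , 266.50387469],
       [  0.        , 424.2434978 , 195.57125487],
       [  0.        ,   0.        ,   1.        ]]), 'distortion': array([-0.1072692,  0.       ,  0.       ,  0.       ,  0.       ]), 'rvec': array([ 2.20324494, -2.16919156,  0.10474385]), 'tvec': array([ -98.65751294,  579.76903403, 1439.17262471])}
scene {'intrinsics': array([[481.43406648,   0.        , 249.48718413],
       [  0.        , 481.43406648, 183.30211057],
       [  0.        ,   0.        ,   1.        ]]), 'distortion': array([0.04006925, 0.        , 0.        , 0.        , 0.        ]), 'rvec': array([ 1.29459104,  2.23252613, -0.908894  ]), 'tvec': array([ 321.95561726, -197.70339236, 1693.62810572])}
{'intrinsics': array([[264.29269454,   0.        , 255.54904833],
       [  0.        , 264.29269454, 193.36184268],
       [  0.        ,   0.        ,   1.        ]]), 'distortion': array([0.00953115, 0.        , 0.        , 0.        , 0.        ]), 'mount': array([[-1.03646866e-03, -9.46928177e-01, -3.21443547e-01,
         8.37533150e+01],
       [ 9.99998263e-01, -1.47938331e-03,  1.13364502e-03,
        -7.47905728e-01],
       [-1.54901863e-03, -3.21441814e-01,  9.46928065e-01,
         3.01787279e+01],
       [ 0.00000000e+00,  0.00000000e+00,  0.00000000e+00,
         1.00000000e+00]])} [-2.26852774e-01  9.73928762e-01  7.24186817e-04 -2.46571372e-04] 173.4
```

View pics/top0b.png

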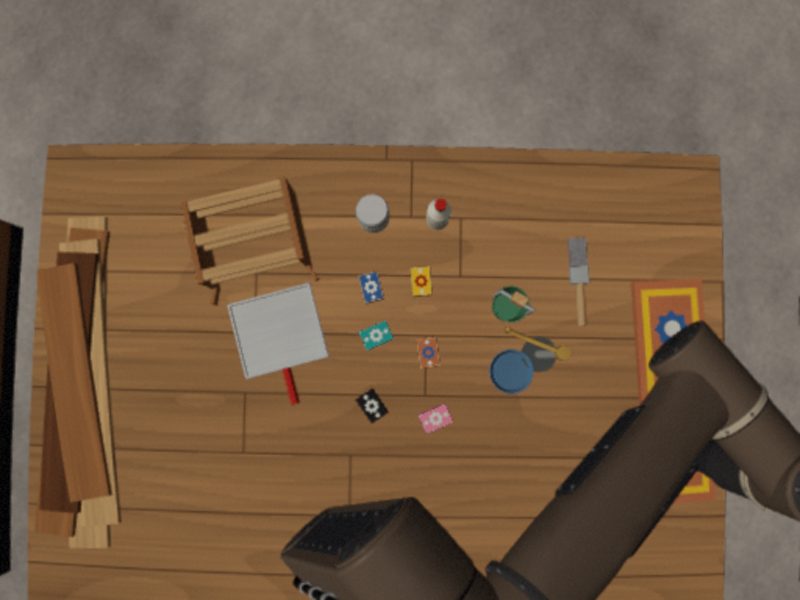

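View pics/scene0b.png

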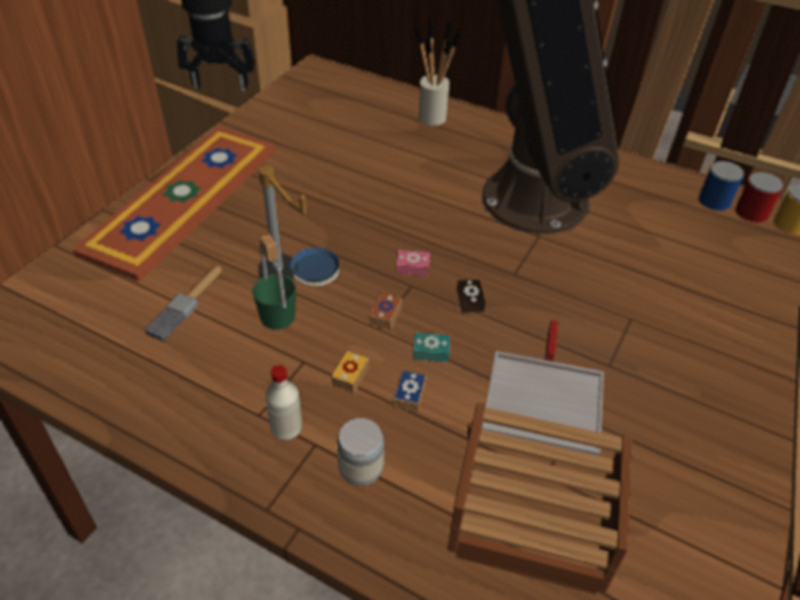

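Top view: blue/white star (371,288), yellow/red star (421,281) and terracotta/blue star (428,352) are block3, block4 and block1. The turquoise (376,335), black (372,406) and pink (435,418) blocks are look-alikes. No green block with a yellow star is visible, so block2 appears absent. The tray is at (278,330), the handle at (290,386), the kettle at (512,303) and the hook tip near (508,330).

```bash
cat > h.py <<'E'
from cell import bot
import numpy as np, cv2
from scipy.spatial.transform import Rotation as Ro
def Rdown(a):  # a = world angle of finger closing line (tool y)
    c,s=np.cos(a),np.sin(a); return np.array([[-s,c,0],[c,s,0],[0,0,-1.]]).T if 0 else np.column_stack([[-s,c,0],[c,s,0],[0,0,-1.]])
def quat(a): return Ro.from_matrix(Rdown(a)).as_quat()
def cam(n,pose=None):
    c=bot.calibration(n);K=c["intrinsics"];D=c["distortion"]
    if n=="wrist":
        p,q=pose; T=np.eye(4);T[:3,:3]=Ro.from_quat(q).as_matrix();T[:3,3]=p
        M=np.linalg.inv(T@c["mount"]);return K,D,cv2.Rodrigues(M[:3,:3])[0].ravel(),M[:3,3]
    return K,D,c["rvec"],c["tvec"]
def ray(C,px,z):
    K,D,r,t=C;R=cv2.Rodrigues(r)[0]
    u=cv2.undistortPoints(np.array(px,float).reshape(-1,1,2),K,D).reshape(-1,2)
    d=np.c_[u,np.ones(len(u))]@R; o=-R.T@t
    return o+d*((np.asarray(z,float)-o[2])/d[:,2])[:,None]
def proj(C,P):
    return cv2.projectPoints(np.array(P,float).reshape(-1,3),C[2],C[3],C[0],C[1])[0].reshape(-1,2)
def snap(name,n="wrist"):
    pose=(bot.current_eef_pos(),bot.current_orientation())
    im=cv2.cvtColor(bot.get_image(n),cv2.COLOR_RGB2BGR); cv2.imwrite(f"pics/{name}.png",im)
    C=cam(n,pose); np.savez(f"pics/{name}.npz",K=C[0],D=C[1],r=C[2],t=C[3]); return im,C
def load(name):
    z=np.load(f"pics/{name}.npz");return cv2.imread(f"pics/{name}.png"),(z["K"],z["D"],z["r"],z["t"])
G=155.
def best(a,p):  # of a, a+pi the one with IK closest to present
    q=np.array(bot.current_q());o=[]
    for b in(a,a+np.pi):
        s=bot.inverse_kinematics(list(p),list(quat(b)))
        if s is not None:o.append((np.abs(np.array(s)-q).max(),b))
    return min(o)[1] if o else None
def go(x,y,z,a,lin=False,v=150):   # grasp point pose, tool down
    p=[x,y,z+G]
    if lin: bot.move_linear(p,v,list(quat(a)))
    else: bot.move_pose(p,list(quat(a)))
E
python3 - <<'E'
from h import *
C=cam("top")
def P(n,pts,z): print(n,ray(C,np.array(pts)*.64,[z]*len(pts)).round().tolist())
P("b3 b4 b1 teal black pink",[(371,288),(421,281),(428,352),(376,335),(372,406),(435,418)],26)
P("tray",[(228,305),(309,284),(327,355),(245,377)],16)
P("fin",[(286,369),(294,404)],38)
P("dish",[(512,371)],16); P("hooktip",[(508,330)],261);P("collar",[(565,353)],247)
P("grip",[(520,298)],190);P("kettle",[(511,305)],40)
P("rack",[(185,204),(281,180),(301,260),(205,283)],130)
P("tin",[(372,210)],85);P("bottle",[(440,206)],150)
C2=cam("scene")
for z,p in((247,(267,176)),(261,(304,198))): print(ray(C2,np.array([p])*.64,[z]).round())
for p in((500,150),(650,0),(500,-250),(560,200),(450,-150)):
    for a in np.arange(-3,3.2,.785):
        s=bot.inverse_kinematics([*p,500],list(quat(a)));print(p,round(a,2),None if s is None else np.round(s,2))
E
```

```text
b3 b4 b1 teal black pink [[618.0, 11.0, 26.0], [636.0, -99.0, 26.0], [479.0, -117.0, 26.0], [515.0, -2.0, 26.0], [360.0, 4.0, 26.0], [336.0, -134.0, 26.0]]
tray [[576.0, 331.0, 16.0], [626.0, 150.0, 16.0], [469.0, 106.0, 16.0], [417.0, 287.0, 16.0]]
fin [[437.0, 192.0, 38.0], [362.0, 173.0, 38.0]]
dish [[440.0, -304.0, 16.0]]
hooktip [[519.0, -257.0, 261.0]]
collar [[478.0, -367.0, 247.0]]
grip [[586.0, -291.0, 190.0]]
kettle [[585.0, -297.0, 40.0]]
rack [[778.0, 400.0, 130.0], [832.0, 199.0, 130.0], [663.0, 151.0, 130.0], [612.0, 350.0, 130.0]]
tin [[780.0, 10.0, 85.0]]
bottle [[776.0, -133.0, 150.0]]
[[ 495. -345.  247.]]
[[ 527. -244.  261.]]
(500, 150) -3.0 [ 0.67  0.05 -0.16  0.   -1.35 -0.53]
(500, 150) -2.22 [ 0.67  0.05 -0.16  0.   -1.35  0.26]
(500, 150) -1.43 [ 0.67  0.05 -0.16  0.   -1.35  1.04]
(500, 150) -0.64 [ 0.67  0.05 -0.16  0.   -1.35  1.83]
(500, 150) 0.14 [ 0.67  0.05 -0.16  0.   -1.35  2.61]
(500, 150) 0.93 [ 0.67  0.05 -0.16  0.   -1.35 -2.88]
(500, 150) 1.71 [ 0.67  0.05 -0.16  0.   -1.35 -2.1 ]
(500, 150) 2.5 [ 0.67  0.05 -0.16  0.   -1.35 -1.31]
(650, 0) -3.
[... 990 characters left out ...]
02  0.   -1.37  1.04]
(560, 200) -0.64 [ 0.67  0.18 -0.02  0.   -1.37  1.83]
(560, 200) 0.14 [ 0.67  0.18 -0.02  0.   -1.37  2.61]
(560, 200) 0.93 [ 0.67  0.18 -0.02  0.   -1.37 -2.89]
(560, 200) 1.71 [ 0.67  0.18 -0.02  0.   -1.37 -2.1 ]
(560, 200) 2.5 [ 0.67  0.18 -0.02  0.   -1.37 -1.32]
(450, -150) -3.0 [ 0.09 -0.03 -0.25  0.   -1.35  0.05]
(450, -150) -2.22 [ 0.09 -0.03 -0.25  0.   -1.35  0.83]
(450, -150) -1.43 [ 0.09 -0.03 -0.25  0.   -1.35  1.62]
(450, -150) -0.64 [ 0.09 -0.03 -0.25  0.   -1.35  2.4 ]
(450, -150) 0.14 None
(450, -150) 0.93 [ 0.09 -0.03 -0.25  0.   -1.35 -2.31]
(450, -150) 1.71 [ 0.09 -0.03 -0.25  0.   -1.35 -1.53]
(450, -150) 2.5 [ 0.09 -0.03 -0.25  0.   -1.35 -0.74]
```

```bash
python3 - <<'E'
from h import *
a=np.pi/2
for n,p in(("w_post",(450,-300)),("w_blk",(480,-70)),("w_tray",(470,200))):
    bot.move_pose([*p,560],list(quat(a)));snap(n)
snap("top1","top")
L=[cv2.imread(f"pics/{n}.png") for n in("w_post","w_blk","w_tray","top1")]
cv2.imwrite("pics/m1.png",np.hstack([cv2.resize(L[0],(400,300)),cv2.resize(L[1],(400,300))]))
cv2.imwrite("pics/m.png",cv2.resize(np.vstack([np.hstack(L[:2]),np.hstack(L[2:])]),(800,600),interpolation=cv2.INTER_AREA))
print(bot.current_time())
E
```

```text
3.675
```

View pics/m.png

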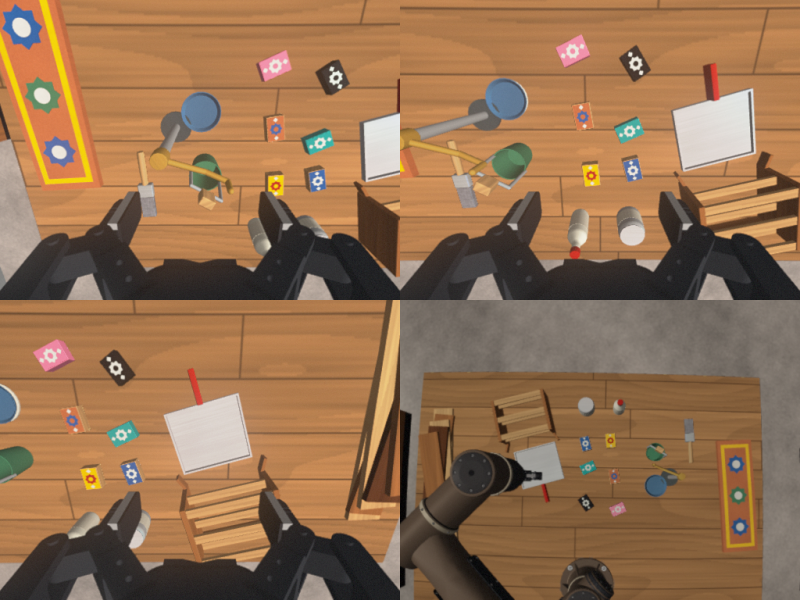

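The composite shows all work areas: blocks at about (583,117), (591,175) and (632,170), look-alikes black, pink and turquoise. The tray is at (713,128), the hook tip at (230,187) in the first panel, and no green-and-yellow block. Next I measure precisely and make the confirming crop.

```bash
cat > seg.py <<'E'
from h import *
COL={"b1":((0,11),150,479,-117),"b3":((100,125),100,618,11),"b4":((20,32),150,636,-99),"b2":((40,75),100,0,0)}
def block(name,img,C,xy,r=45,z=26,verbose=True):
    # resample to metric top-plane patch, 0.5 mm/px
    n=int(4*r); g=np.linspace(-r,r,n); X,Y=np.meshgrid(xy[0]+g,xy[1]+g)
    uv=proj(C,np.c_[X.ravel(),Y.ravel(),np.full(n*n,z)]).astype(np.float32).reshape(n,n,2)
    pt=cv2.remap(img,uv[...,0],uv[...,1],cv2.INTER_CUBIC)
    hsv=cv2.cvtColor(pt,cv2.COLOR_BGR2HSV);(lo,hi),smin=COL[name][:2]
    m=cv2.inRange(hsv,(lo,smin,60),(hi,255,255))
    m=cv2.morphologyEx(m,cv2.MORPH_OPEN,np.ones((5,5)))
    nn,lab,st,_=cv2.connectedComponentsWithStats(m)
    k=1+np.argmax(st[1:,4]) ; cnt,_=cv2.findContours((lab==k).astype(np.uint8),0,2)
    (cx,cy),(w,h),ang=cv2.minAreaRect(max(cnt,key=cv2.contourArea))
    s=g[1]-g[0]; th=np.deg2rad(ang)+(0 if w>h else np.pi/2)
    res=(xy[0]-r+cx*s,xy[1]-r+cy*s,(th+np.pi/2)%np.pi-np.pi/2)
    if verbose: print(name,np.round(res,2),"size",round(max(w,h)*s,1),round(min(w,h)*s,1))
    return res,pt,m
E
python3 - <<'E'
from seg import *
img,C=load("w_blk");out=[]
for n in("b1","b3","b4"):
    r,p,m=block(n,img,C,COL[n][2:])
    out.append(np.hstack([cv2.resize(p,(260,260)),cv2.resize(cv2.cvtColor(m,8),(260,260))]))
# tray patch
for nm in("w_tray","w_blk"):
    im,C=load(nm)
    g=300; X,Y=np.meshgrid(np.arange(340,640,1.),np.arange(70,370,1.))
    uv=proj(C,np.c_[X.ravel(),Y.ravel(),np.full(X.size,16)]).astype(np.float32).reshape(300,300,2)
    t=cv2.remap(im,uv[...,0],uv[...,1],cv2.INTER_CUBIC);h=cv2.cvtColor(t,cv2.COLOR_BGR2HSV)
    m=cv2.inRange(h,(0,0,110),(180,60,255));m=cv2.morphologyEx(m,cv2.MORPH_OPEN,np.ones((9,9)))
    c,_=cv2.findContours(m,0,2);r=cv2.minAreaRect(max(c,key=cv2.contourArea));print("tray",np.array(r[0])+[340,70],r[1:])
    # fin at z=38
    uv=proj(C,np.c_[X.ravel(),Y.ravel(),np.full(X.size,38)]).astype(np.float32).reshape(300,300,2)
    t2=cv2.remap(im,uv[...,0],uv[...,1],cv2.INTER_CUBIC);h=cv2.cvtColor(t2,cv2.COLOR_BGR2HSV)
    m2=cv2.inRange(h,(0,190,120),(6,255,255))|cv2.inRange(h,(175,190,120),(180,255,255))
    c,_=cv2.findContours(m2,0,2);r=cv2.minAreaRect(max(c,key=cv2.contourArea));print("fin",np.array(r[0])+[340,70],r[1:])
    if nm=="w_tray": out.append(np.hstack([cv2.resize(t,(260,260)),cv2.resize(cv2.cvtColor(m|m2,8),(260,260))]))
o=np.vstack([np.hstack(out[:2]),np.hstack(out[2:])]);cv2.imwrite("pics/c1.png",cv2.resize(o,(800,400)))
E
```

```text
b1 [ 4.8007e+02 -1.2420e+02  1.7000e-01] size 59.2 17.9
b3 [6.0472e+02 2.2540e+01 2.6000e-01] size 29.7 16.2
b4 [ 6.3720e+02 -1.0597e+02  1.0000e-01] size 61.4 19.6
tray [520.88677979 222.39620972] ((171.9753875732422, 190.65643310546875), 15.945395469665527)
fin [392.16973114 186.60092163] ((64.2701416015625, 12.739089965820312), 16.699243545532227)
tray [521.8059845  217.07453918] ((173.01223754882812, 184.63900756835938), 15.851927757263184)
fin [386.63083267 183.40286255] ((51.916629791259766, 11.655791282653809), 14.743562698364258)
```

View pics/c1.png

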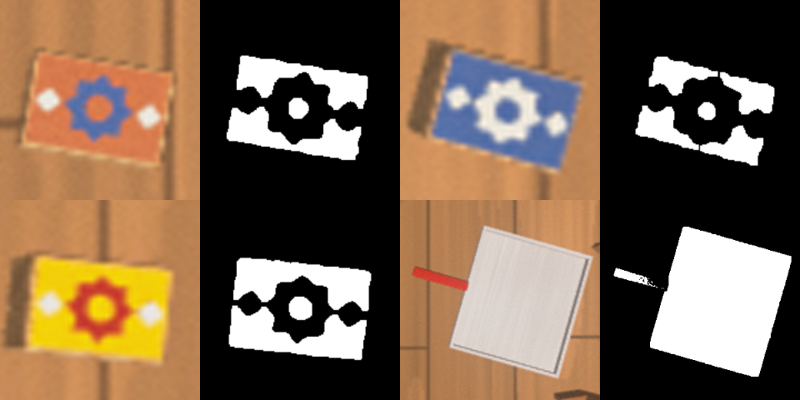

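The crop confirms terracotta/blue star, blue/white star and yellow/red star as block1, block3 and block4, and the tray fits its known size. I'll pick each block by its length, re-measuring it first, and place them side by side.

```bash
python3 - <<'E'
import re
s=open("seg.py").read()
s=re.sub(r"    nn,lab.*?    s=g",'''    (cx,cy),(w,h),ang=cv2.minAreaRect(np.argwhere(m)[:,::-1].astype(np.float32))
    s=g''',s,flags=re.S);open("seg.py","w").write(s)
E
cat > pick.py <<'E'
from seg import *
import sys
T=np.array([521.,222.]);TY=0.278
def pick(n,ty,xy,shift=0):
    a0=.2-np.pi
    bot.move_pose([*xy,400],list(quat(a0)))
    img,C=snap("p_"+n)
    (x,y,th),_,_=block(n,img,C,xy,r=60)
    (x,y,th),_,_=block(n,img,C,(x,y),r=45)
    a=th-np.pi
    go(x,y,100,a);go(x,y,22,a,True,80)
    bot.close(40);print("w",bot.current_grip_width(),bot.current_gripper_force())
    go(x,y,120,a,True,150);print("w",bot.current_grip_width())
    b=TY-np.pi; p=T+ty*np.array([-np.sin(TY),np.cos(TY)])
    go(*p,120,b);go(*p,30,b,True,80)
    print("F",np.round(bot.current_wrist_force(),1),np.round(bot.current_eef_pos(),1))
    bot.ungrasp();go(*p,120,b,True,120)
E
python3 - <<'E'
from pick import *
pick("b1",-54,(479,-117))
im,C=snap("t1");snap("top2","top");print(bot.current_time())
cv2.imwrite("pics/v2.png",np.hstack([im[:,:],cv2.imread("pics/p_b1.png")])[::1,:][:, :])
cv2.imwrite("pics/v2.png",cv2.resize(cv2.imread("pics/v2.png"),(800,300)))
E
```

```text
b1 [ 4.7816e+02 -1.1295e+02  1.6000e-01] size 59.8 39.9
b1 [ 4.7821e+02 -1.1298e+02  1.6000e-01] size 59.8 39.8
w 63.218651927478234 43.693326115608215
w 63.01797708805302
F [-0.2  0.6 -0.6] [536.  170.2 185.5]
12.4417
```

View pics/v2.png

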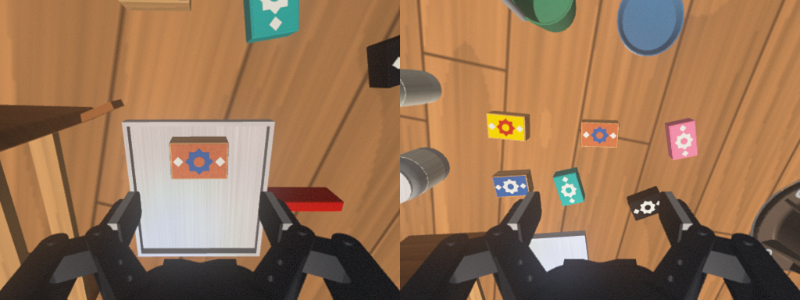

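Block1 lies flat in the tray (at 199,160 in the left panel). Now the other two blocks, then a check.

```bash
python3 - <<'E'
from pick import *
pick("b3",0,(618,11))
pick("b4",54,(636,-99))
b=TY-np.pi
# view tray + rack
bot.move_pose([480,200,560],list(quat(np.pi/2+TY)));im,C=snap("t2")
print(bot.current_time())
for n in("w_tray","t2"):
    im,C=load(n)
    X,Y=np.meshgrid(np.arange(340,640,1.),np.arange(70,370,1.))
    uv=proj(C,np.c_[X.ravel(),Y.ravel(),np.full(X.size,16)]).astype(np.float32).reshape(300,300,2)
    t=cv2.remap(im,uv[...,0],uv[...,1],cv2.INTER_CUBIC);h=cv2.cvtColor(t,cv2.COLOR_BGR2HSV)
    m=cv2.inRange(h,(0,0,110),(180,60,255));m=cv2.morphologyEx(m,cv2.MORPH_OPEN,np.ones((5,5)))
    r=cv2.minAreaRect(np.argwhere(m)[:,::-1].astype(np.float32));print("tray",np.array(r[0])+[340,70],r[1:])
    cv2.imwrite("pics/tp_"+n+".png",t)
# overlays of rack prediction guess
im,C=load("t2")
cv2.imwrite("pics/v3.png",cv2.resize(im,(800,600),interpolation=cv2.INTER_CUBIC))
E
```

```text
b3 [6.2053e+02 1.5940e+01 2.6000e-01] size 58.6 38.5
b3 [6.2049e+02 1.5910e+01 2.6000e-01] size 58.6 38.4
w 63.0510694634313 44.54144597053528
w 63.367586074633444
F [-0.3  0.3 -0.3] [521.2 222.2 185.5]
b4 [ 6.3557e+02 -9.4350e+01  1.0000e-01] size 61.3 41.1
b4 [ 6.3558e+02 -9.4380e+01  1.0000e-01] size 61.4 41.1
w 63.07139990773043 44.526822566986084
w 62.9353561340546
F [ 0.9 -0.2 -0.9] [506.4 274.1 185.5]
29.3917
tray [520.88677979 222.39620972] ((171.9753875732422, 190.65643310546875), 15.945395469665527)
tray [520.84906006 222.52828979] ((171.42596435546875, 190.3817138671875), 15.94539737701416)
```

View pics/v3.png

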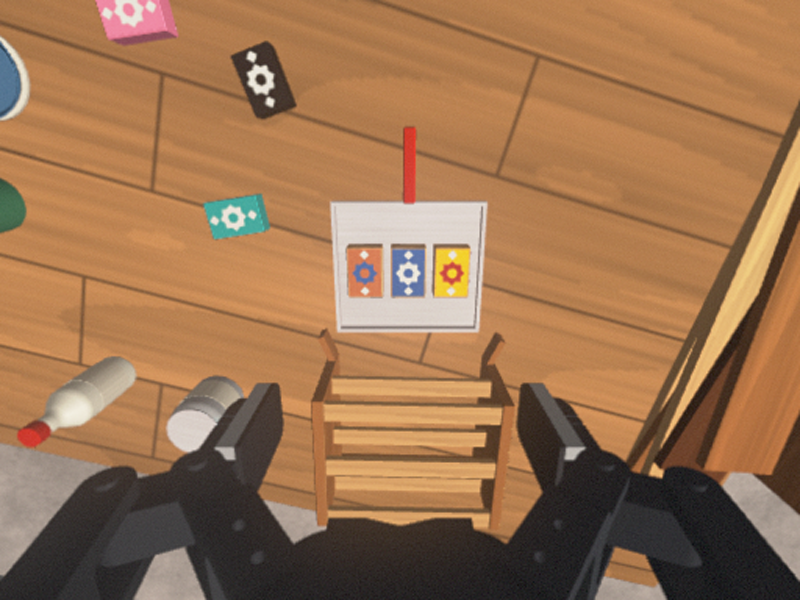

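All three blocks sit flat, side by side, in the tray (365–452, 272). The rack mouth is just beyond at (413,370). I'll check the rack pose hypothesis with an overlay.

```bash
cat > rack.py <<'E'
from h import *
def rackpts(x,y,th):
    c,s=np.cos(th),np.sin(th);L=[]
    for sy in(100,-100):
        L+= [[(-85,sy,130),(93,sy,130)],[(-85,sy,0),(-85,sy,130)],[(-85,sy,30),(-118,sy*1.0,30)],[(93,sy,130),(93,sy,0)]]
    L+=[[(-85,-100,130),(-85,100,130)],[(93,-100,130),(93,100,130)]]
    R=np.array([[c,-s,0],[s,c,0],[0,0,1]])
    return [np.array(l)@R.T+[x,y,0] for l in L]
def draw(im,C,p,k,col=(0,255,0)):
    im=cv2.resize(im,None,fx=k,fy=k,interpolation=cv2.INTER_CUBIC)
    for l in rackpts(*p):
        q=((proj(C,l)+.5)*k).astype(int);cv2.line(im,tuple(map(int,q[0])),tuple(map(int,q[1])),col,1,cv2.LINE_AA)
    return im
E
python3 - <<'E'
from rack import *
p=(717,274,.283);k=5
A=draw(*load("t2"),p,3)[590:1000,560:1000]
C=cam("top");B=draw(cv2.imread("pics/top0.png"),C,p,k)[540:960,550:1050]
Cs=cam("scene");S=draw(cv2.imread("pics/scene0.png"),Cs,p,3)[770:1130,840:1240]
f=lambda i,w,h:cv2.resize(i,(w,h))
cv2.imwrite("pics/v4.png",np.vstack([np.hstack([f(A,400,372),f(B,400,372)]),]))
cv2.imwrite("pics/v4.png",np.hstack([f(A,270,250),f(B,270,250),f(S,260,250)]) if 0 else np.hstack([f(A,400,372),f(B,400,372)]))
E
```

```text
(no output)
```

View pics/v4.png

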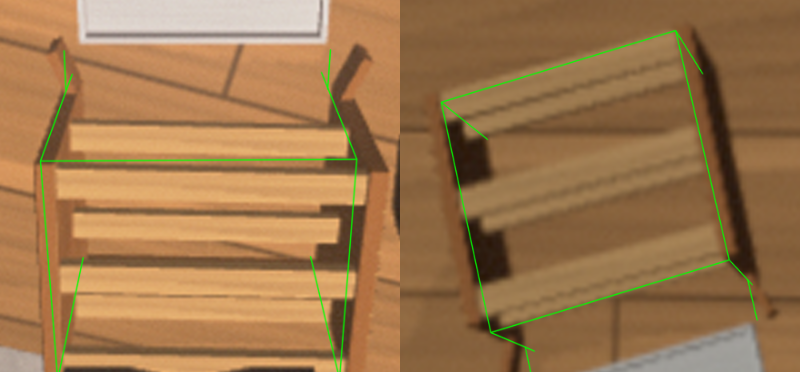

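The first rack guess is off sideways by about 8 mm (wall inner edges at 55 and 368 against green at 40 and 357 in the left panel). I'll take one side-on wrist view to fix the pose.

```bash
python3 - <<'E'
from rack import *
TY=.278
for p in([690,190,560],[660,200,560],[640,190,540]):
    try: bot.move_pose(p,list(quat(TY-np.pi)));print(p);break
    except bot.IKError: pass
im,C=snap("rk")
p=(715,281.4,.278)
o=draw(im,C,p,3)
q=proj(C,[(*p[:2],60)])[0]*3;x,y=q.astype(int);print(q)
x0=max(0,x-400);y0=max(0,y-300);cv2.imwrite("pics/v5.png",o[y0:y0+600,x0:x0+800]);print(x0,y0)
E
```

```text
[690, 190, 560]
[686.86311638 586.62823051]
286 286
```

View pics/v5.png

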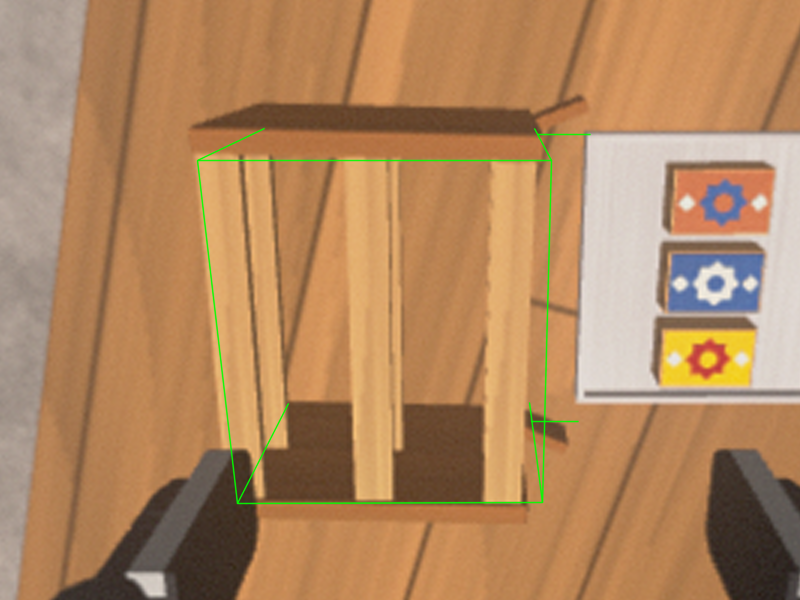

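The refined pose fits sideways; the wall slopes show the rack yaw is slightly smaller than the tray's. I'll fit it from these corner pixels in both views.

```bash
python3 - <<'E'
from rack import *
from scipy.optimize import least_squares
_,C1=load("rk");_,C2=load("t2")
A=[((-85,-100),(550,161)),((93,-100),(194,154)),((-85,100),(527,504))]
B=[((-85,-100),(56,165)),((-85,100),(368,172))]
O=[(C1,m,((u+286)/3,(v+286)/3)) for m,(u,v) in A]+[(C2,m,((u/.909+560)/3,(v/.907+590)/3)) for m,(u,v) in B]
def f(p,O=O):
    c,s=np.cos(p[2]),np.sin(p[2])
    return np.concatenate([proj(C,[(p[0]+c*m[0]-s*m[1],p[1]+s*m[0]+c*m[1],130)])[0]-uv for C,m,uv in O])
for o in(O,O[:3]):
    r=least_squares(f,[715,281,.26],x_scale=[1,1,.01],args=(o,));p=r.x;print(p.round(3),r.fun.round(1))
    d=np.array([521,222.4])-p[:2];c,s=np.cos(p[2]),np.sin(p[2]);print("tray in rack",c*d[0]+s*d[1],-s*d[0]+c*d[1],.278-p[2])
E
```

```text
[7.19750e+02 2.81802e+02 2.46000e-01] [-1.1  0.5 -0.7 -0.8  0.1  0.  -0.3 -1.4  0.7 -0.8]
tray in rack -207.23632903831353 -9.120398030104994 0.0315529744806374
[7.18765e+02 2.81711e+02 2.47000e-01] [-0.5  0.6 -0.1 -0.6  0.7  0.1]
tray in rack -206.26308238702256 -9.177138927590278 0.031089984263833415
```

```bash
cat > push.py <<'E'
from h import *
RK=np.array([719.3,281.7,.247])
def hand(tx,ty,dth):  # grasp point for tray pose in rack frame
    th=RK[2]+dth;c,s=np.cos(RK[2]),np.sin(RK[2])
    o=RK[:2]+[c*tx-s*ty,s*tx+c*ty]
    return o-137*np.array([np.cos(th),np.sin(th)]),th+np.pi/2
def F(): return np.array(bot.current_wrist_force())
E
python3 - <<'E'
from push import *
T=np.array([521,222.4]);th=.278
g=T-137*np.array([np.cos(th),np.sin(th)])
go(*g,110,th+np.pi/2);go(*g,25,th+np.pi/2,True,80)
bot.close(60);print("w",bot.current_grip_width(),F().round(1))
for pose in((-206,-9,.031),(-206,-4,.015),(-206,0,0),(-180,0,0),(-150,0,0),(-120,0,0)):
    p,a=hand(*pose);go(*p,25,a,True,40);print(pose,F().round(1),np.array(bot.current_moment()).round(2),bot.current_grip_width())
    if np.abs(F()).max()>25:print("STOP");break
snap("ps");print(bot.current_time())
E
```

```text
w 13.07031247200704 [-1.7 -0.5  5.1]
(-206, -9, 0.031) [-7.6  1.9 10.4] [0.58 2.68 0.04] 13.355084642239984
(-206, -4, 0.015) [-1.7 -6.  12.5] [-2.    0.45 -0.72] 13.16914766423053
(-206, 0, 0) [-0.9 -8.6 13.7] [-2.93 -0.05 -0.75] 13.609573504451268
(-180, 0, 0) [-24.   -7.3  32.4] [-2.07  7.7   0.05] 13.546719437092454
STOP
36.3167
```

```bash
python3 - <<'E'
from push import *
print(np.round(bot.current_eef_pos(),1),F().round(1)); bot.pause(.3);print(F().round(1))
im,C=load("ps");t,Ct=snap("top3","top")
# predicted tray corners overlay
k=1.5
def box(im,C,k,tx,ty,dth):
    c,s=np.cos(RK[2]),np.sin(RK[2]);o=RK[:2]+[c*tx-s*ty,s*tx+c*ty];th=RK[2]+dth
    P=[[o[0]+np.cos(th)*u-np.sin(th)*v,o[1]+np.sin(th)*u+np.cos(th)*v,16] for u,v in((-85,-95),(85,-95),(85,95),(-85,95))]
    q=((proj(C,P)+.5)*k).astype(np.int32);cv2.polylines(im,[q],True,(0,0,255),1,cv2.LINE_AA)
from rack import draw
A=draw(im,C,RK,2);box(A,C,2,-180,0,0)
B=draw(t,Ct,RK,4);box(B,Ct,4,-180,0,0)
cv2.imwrite("pics/v6.png",np.hstack([cv2.resize(A,(533,400)),cv2.resize(B[440:1000,400:950],(267,272)).repeat(1,0) if 0 else cv2.copyMakeBorder(cv2.resize(B[440:1000,400:950],(267,272)),0,128,0,0,0)]))
E
```

```text
[408.6 200.9 180. ] [-23.4  -7.5  31.1]
[-22.6  -8.2  32.5]
```

View pics/v6.png

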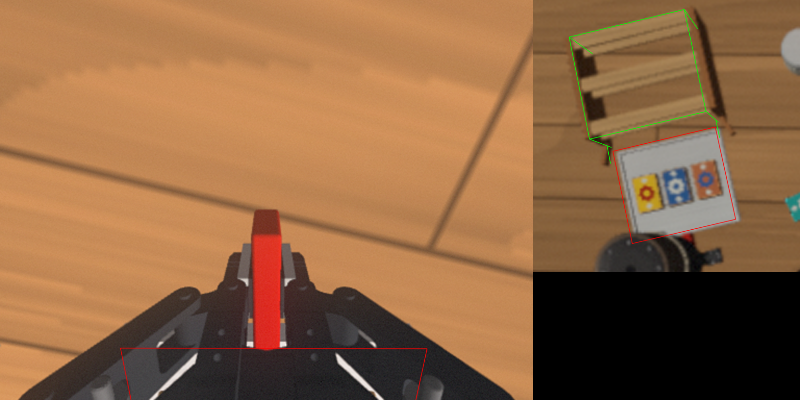

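The top panel shows the tray just outside the guides as planned. The force is along the push plus downward pressure (Fz 32 N), with almost no sideways part, so this is friction from pressing down. I'll relieve z and go on.

```bash
cat >> push.py <<'E'
def step(tx,ty,dth,z,v=40):
    p,a=hand(tx,ty,dth);go(*p,z,a,True,v);f=F();c,s=np.cos(RK[2]),np.sin(RK[2])
    print(tx,round(z,1),"Fx' Fy' Fz",(c*f[0]+s*f[1]).round(1),(-s*f[0]+c*f[1]).round(1),f[2].round(1),"M",np.array(bot.current_moment()).round(1));return c*f[0]+s*f[1],-s*f[0]+c*f[1],f[2]
E
python3 - <<'E'
from push import *
z=25.
for i in range(8):
    f=step(-180,0,0,z)
    if f[2]<5:break
    z+=.5
tx=-180
while tx<-100:
    tx+=10;f=step(tx,0,0,z)
    if f[2]>8:z+=.3
    if f[2]<-3:z-=.3
    if abs(f[0])>30 or abs(f[1])>15:print("STOP");break
E
```

```text
-180 25.0 Fx' Fy' Fz -24.0 -1.4 32.2 M [-2.1  7.7  0. ]
-180 25.5 Fx' Fy' Fz -10.7 -1.3 12.3 M [-1.   3.3 -0.2]
-180 26.0 Fx' Fy' Fz -2.5 -1.7 -3.1 M [-0.7  0.8 -0.3]
-170 26.0 Fx' Fy' Fz 1.2 -0.4 -6.1 M [-0.3 -0.1  0. ]
-160 25.7 Fx' Fy' Fz 1.3 -0.0 -5.8 M [-0.3 -0.2  0. ]
-150 25.4 Fx' Fy' Fz 1.4 -0.9 -5.8 M [-0.3 -0.3 -0.1]
-140 25.1 Fx' Fy' Fz -1.9 -1.0 -0.5 M [-0.9  0.4 -0.1]
-130 25.1 Fx' Fy' Fz -1.1 -0.2 -0.6 M [-0.7  0.4 -0.2]
-120 25.1 Fx' Fy' Fz -5.7 -1.0 4.2 M [-0.9  1.6 -0.1]
-110 25.1 Fx' Fy' Fz -4.3 -1.4 3.7 M [-1.1  1.7 -0.1]
-100 25.1 Fx' Fy' Fz -4.8 -1.2 4.8 M [-1.   1.6 -0.1]
```

```bash
python3 - <<'E'
from push import *
z=25.1;tx=-100
while tx<12:
    tx+=10 if tx<-20 else 2;f=step(tx,0,0,z,40 if tx<-20 else 20)
    if f[2]>8:z+=.3
    if f[2]<-3:z-=.3
    if abs(f[1])>15 or (f[0]<-18 and f[2]<15):print("STOP");break
print(np.round(bot.current_eef_pos(),1),bot.current_time())
E
```

```text
-90 25.1 Fx' Fy' Fz -5.2 -1.4 4.8 M [-0.9  1.6 -0.2]
-80 25.1 Fx' Fy' Fz -5.4 -0.3 3.4 M [-1.   1.5 -0.1]
-70 25.1 Fx' Fy' Fz -4.4 -1.0 4.6 M [-1.   1.6 -0.1]
-60 25.1 Fx' Fy' Fz -4.4 -0.7 5.5 M [-1.   1.6 -0. ]
-50 25.1 Fx' Fy' Fz -4.8 -0.9 4.6 M [-0.9  1.6 -0.1]
-40 25.1 Fx' Fy' Fz -4.8 -0.5 3.5 M [-0.9  1.7 -0.1]
-30 25.1 Fx' Fy' Fz -5.4 -0.7 4.1 M [-1.   1.6 -0. ]
-20 25.1 Fx' Fy' Fz -9.1 -0.9 7.3 M [-1.   3.2  0. ]
-18 25.1 Fx' Fy' Fz -8.7 -1.1 8.1 M [-1.   3.1 -0. ]
-16 25.4 Fx' Fy' Fz -5.6 -0.3 2.4 M [-0.7  2.  -0.1]
-14 25.4 Fx' Fy' Fz -6.3 -0.1 3.2 M [-0.8  2.3 -0. ]
-12 25.4 Fx' Fy' Fz -6.7 -0.5 3.5 M [-0.8  2.2 -0.1]
-10 25.4 Fx' Fy' Fz -6.6 0.4 3.7 M [-0.8  2.2  0. ]
-8 25.4 Fx' Fy' Fz -7.5 -0.3 4.1 M [-0.8  2.3 -0. ]
-6 25.4 Fx' Fy' Fz -5.8 -0.7 3.9 M [-0.8  2.2 -0. ]
-4 25.4 Fx' Fy' Fz -6.2 0.1 3.6 M [-0.8  2.2 -0.1]
-2 25.4 Fx' Fy' Fz -6.9 0.4 3.8 M [-0.8  2.3 -0. ]
0 25.4 Fx' Fy' Fz -6.4 -1.1 4.7 M [-0.8  2.2 -0.1]
2 25.4 Fx' Fy' Fz -6.2 0.5 3.2 M [-0.8  2.3 -0.1]
4 25.4 Fx' Fy' Fz -8.0 -0.0 5.2 M [-0.8  2.6 -0. ]
6 25.4 Fx' Fy' Fz -15.7 1.4 11.7 M [-0.7  5.4  0.1]
8 25.7 Fx' Fy' Fz -23.1 2.2 14.4 M [-0.9  7.3  0.1]
STOP
[590.8 248.9 180.2] 47.5667
```

The tray is against the back stop: resistance rose sharply over the last 4 mm. I'll release it, retract, and view the tray and the hook and kettle.

```bash
python3 - <<'E'
from push import *
step(6,0,0,25.4)
bot.ungrasp();p,a=hand(6,0,0);go(*p,150,a,True,100)
bot.move_pose([560,130,560],list(quat(RK[2]-np.pi)));im,C=snap("home")
bot.move_pose([400,-300,560],list(quat(np.pi/2)));k1,C1=snap("k1")
bot.move_pose([500,-190,560],list(quat(0)) if bot.inverse_kinematics([500,-190,560],list(quat(0))) is not None else list(quat(-np.pi)));k2,C2=snap("k2")
s,_=snap("sc2","scene");t,_=snap("top4","top")
print(bot.current_time())
f=lambda i:cv2.resize(i,(400,300),interpolation=cv2.INTER_AREA)
cv2.imwrite("pics/v7.png",np.vstack([np.hstack([f(im),f(k1)]),np.hstack([f(k2),cv2.resize(s[80:230,100:300],(400,300),interpolation=cv2.INTER_CUBIC)])]))
E
```

```text
6 25.4 Fx' Fy' Fz -14.4 -0.2 10.4 M [-1.2  4.8  0.1]
56.2833
```

View pics/v7.png

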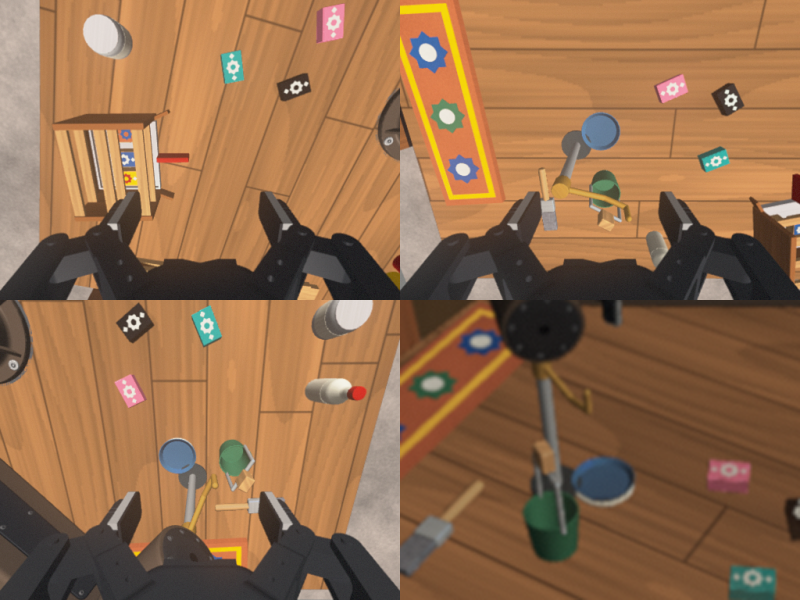

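Top-left panel: the tray is home with all three blocks. Now enlarged crops of the hook and kettle area from the two wrist views.

```bash
python3 - <<'E'
from h import *
A,C1=load("k1");B,C2=load("k2");k=4
a=cv2.resize(A[140:290,170:300],None,fx=k,fy=k,interpolation=cv2.INTER_CUBIC) #520x600
b=cv2.resize(B[170:320,190:340],None,fx=k,fy=k,interpolation=cv2.INTER_CUBIC) #600
a=a[:600,:400+0] if 0 else cv2.resize(a,(400,462));b=cv2.resize(b,(400,400))
cv2.imwrite("pics/v8.png",np.hstack([a,cv2.copyMakeBorder(b,0,62,0,0,0)]))
# dish by colour
for im,C in((A,C1),(B,C2)):
    h=cv2.cvtColor(im,cv2.COLOR_BGR2HSV);m=cv2.inRange(h,(98,90,60),(118,255,255))
    n,l,st,ce=cv2.connectedComponentsWithStats(m)
    for i in range(1,n):
        if st[i,4]>500: 
            c=l==i;pts=np.argwhere(c)[:,::-1];hull=cv2.convexHull(pts.astype(np.int32))
            e=cv2.fitEllipse(hull.reshape(-1,2).astype(np.float32));print(st[i],e,ray(C,[e[0]],[14]).round(1))
E
```

```text
[  13   41   47   52 1074] ((35.72113800048828, 66.58946990966797), (42.49365234375, 55.893577575683594), 141.7059326171875) [[ 256.6 -686.4   14. ]]
[ 62 199  38  35 541] ((80.32783508300781, 215.8656768798828), (31.751249313354492, 40.625675201416016), 120.7406005859375) [[ 542.  -669.7   14. ]]
```

View pics/v8.png

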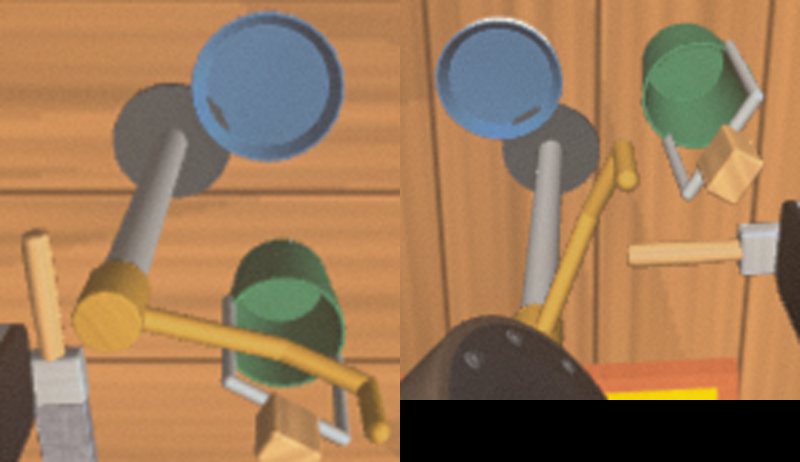

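```bash
python3 - <<'E'
from h import *
_,C1=load("k1");_,C2=load("k2")
L=lambda x,y:(x*.325+170,y*.3247+140);R=lambda x,y:(x*.375+190,y*.375+170)
for n,z,l,r in(("dish",16,(267.5,86.5),(99,78)),("foot",3,(172,140),(151,148)),("collar",247,(108,320),None),("tip",258,(379,433),(227,178)),
  ("bailA",154,(346,440),(360,96)),("bailB",154,(228,381),(290,193)),("rim",75,(287,330),None),("gripmid",176,(288,428),(332,164))):
    p=[ray(C1,[L(*l)],[z])[0]]+([ray(C2,[R(*r)],[z])[0]] if r else [])
    print(n,[q.round(1).tolist() for q in p])
    if r:
        o=[-cv2.Rodrigues(C[2])[0].T@C[3] for C in(C1,C2)];d=[q-oo for q,oo in zip(p,o)]
        s=np.linalg.lstsq(np.c_[d[0],-d[1]],o[1]-o[0],rcond=None)[0];a,b=o[0]+s[0]*d[0],o[1]+s[1]*d[1];print("   tri",((a+b)/2).round(1),"gap",np.linalg.norm(a-b).round(1))
E
```

```text
dish [[438.1, -297.2, 16.0], [439.5, -296.1, 16.0]]
   tri [ 439.  -297.3   12.4] gap 0.2
foot [[478.2, -361.7, 3.0], [478.5, -362.3, 3.0]]
   tri [ 478.3 -361.9    3.3] gap 0.7
collar [[477.3, -361.2, 247.0]]
tip [[521.6, -254.4, 258.0], [521.1, -254.1, 258.0]]
   tri [ 521.2 -254.3  258.2] gap 0.5
bailA [[604.4, -254.6, 154.0], [604.6, -257.3, 154.0]]
   tri [ 603.1 -255.4  156.9] gap 1.8
bailB [[566.8, -319.0, 154.0], [567.6, -319.8, 154.0]]
   tri [ 567.2 -319.3  154.1] gap 1.0
rim [[581.9, -285.0, 75.0]]
gripmid [[580.2, -287.4, 176.0], [586.1, -289.3, 176.0]]
   tri [ 584.9 -288.7  173.1] gap 5.0
```

Measurements agree between views: post at (478,-362), dish at (439,-297), hook tip at (521,-254), so the hook stands at -0.93 rad. The kettle is centred near (585,-288) with its bail line at 1.06 rad. Next I turn the hook.

```bash
python3 - <<'E'
from h import *
P=np.array([478.2,-361.8]);r=115.5
a0=np.arctan2(-254.2+361.8,521.3-478.2);a1=np.arctan2(-297+361.8,438.8-478.2);print(a0,a1)
pos=lambda t:P+r*np.array([np.cos(t),np.sin(t)])
ya=lambda t:t+np.pi/2-2*np.pi
go(*pos(a0),330,ya(a0));go(*pos(a0),252,ya(a0),True,80)
bot.close(30);print("w",bot.current_grip_width(),np.round(bot.current_wrist_force(),1))
for t in np.linspace(a0,a1,11)[1:]:
    go(*pos(t),252,ya(t),True,60);print(round(t,2),np.round(bot.current_wrist_force(),1))
bot.ungrasp();go(*pos(a1),340,ya(a1),True,100)
bot.move_pose([400,-300,560],list(quat(np.pi/2)));A,C1=snap("k3")
bot.move_pose([500,-190,560],list(quat(0)));B,C2=snap("k4");print(bot.current_time())
a=cv2.resize(A[140:290,170:300],(400,462),interpolation=cv2.INTER_CUBIC)
b=cv2.resize(B[170:320,190:340],(400,400),interpolation=cv2.INTER_CUBIC)
cv2.imwrite("pics/v9.png",np.hstack([a,cv2.copyMakeBorder(b,0,62,0,0,0)]))
E
```

```text
1.1898093345320981 2.1170954517585514
w 8.252876592324451 [-0.7  0.6  2.4]
1.28 [-0.7 -0.1  0.8]
1.38 [-0.6  0.8  1. ]
1.47 [-0.6  0.2  0.9]
1.56 [-0.8 -1.   1.8]
1.65 [-1.3 -1.1  0.7]
1.75 [-0.  -2.3  1.3]
1.84 [-0.1 -3.8  1.3]
1.93 [ 1.3 -3.5  0.8]
2.02 [ 1.5 -5.5  0.1]
2.12 [ 1.9 -4.   0.2]
70.6833
```

View pics/v9.png

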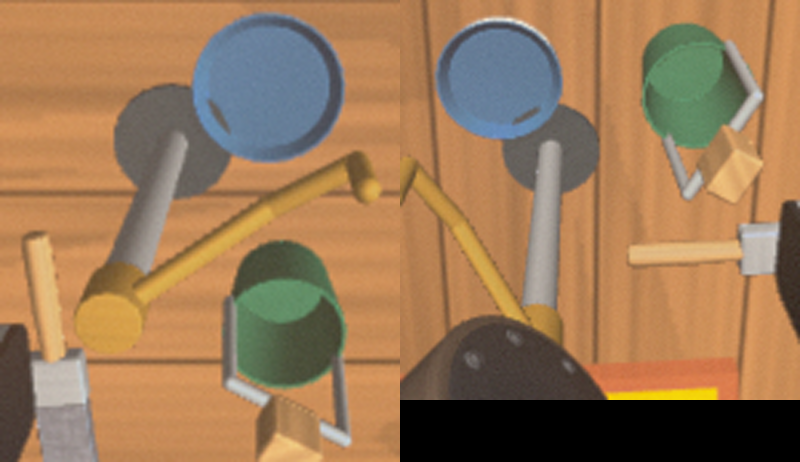

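The hook now points over the dish (tip at 368,190 left) and the kettle is unmoved. I'll pick it by the grip and bring it to the entry point outside the hook tip.

```bash
cat > ket.py <<'E'
from h import *
_,C=load("k3");t=ray(C,[(368*.325+170,190*.3247+140)],[258])[0]
P=np.array([478.2,-361.8]);phi=np.arctan2(t[1]-P[1],t[0]-P[0]);u=np.array([np.cos(phi),np.sin(phi)])
K=np.array([585.2,-287.9]);ak=1.06-np.pi;ah=phi+np.pi/2-2*np.pi
if ah<-np.pi:ah+=2*np.pi
H=181. # grasp height in kettle frame
E
python3 - <<'E'
from ket import *
print(t.round(1),np.linalg.norm(t[:2]-P),phi,"hook",phi-2.117,ah)
go(*K,290,ak);go(*K,H,ak,True,80)
print(np.round(bot.current_wrist_force(),1))
bot.close(60);print("w",bot.current_grip_width())
go(*K,H+30,ak,True,50);print("w",bot.current_grip_width(),np.round(bot.current_wrist_force(),1))
go(*K,H+120,ak,True,100)
go(500,-150,H+120,ak,True,120)
m=(500,-150,H+120); go(*m,ah,False)
q=P+175*u; print(q)
go(*q,H+120,ah,True,100);print(bot.current_time(),np.round(bot.current_eef_pos(),1))
s,_=snap("sc3","scene");t4,_=snap("top5","top");w,_=snap("k5")
cv2.imwrite("pics/v10.png",np.hstack([cv2.resize(s[70:220,100:300],(533,400),interpolation=cv2.INTER_CUBIC),cv2.copyMakeBorder(cv2.resize(w,(267,200)),0,200,0,0,0)]))
E
```

```text
[ 418.3 -263.4  258. ] 115.22694189353625 2.1179097039044885 hook 0.0009097039044885236 -2.594479276480201
[ 0.3  0.2 -0.3]
w 28.679744734475555
w 29.017100641642966 [-0.7 -0.2 -4. ]
[ 387.16077587 -212.34479042]
80.8917 [ 387.6 -212.2  455.9]
```

View pics/v10.png

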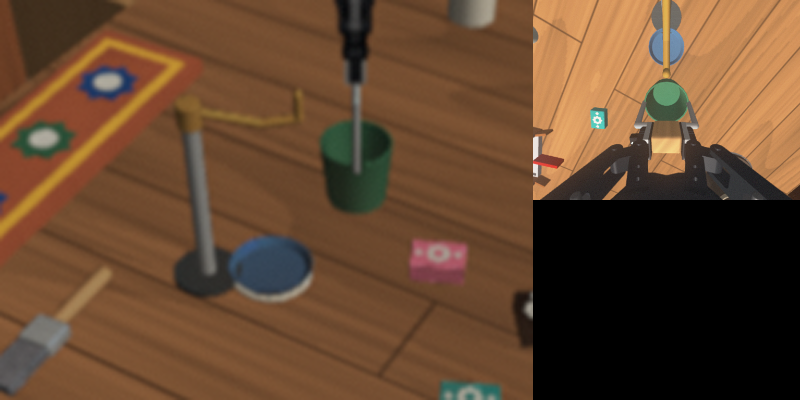

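The kettle is held upright by the grip, with the hook pointing straight at its bail opening. I'll thread it on, then lower it with force watching.

```bash
python3 - <<'E'
from ket import *
f=lambda:np.array(bot.current_wrist_force())
print(f().round(1))
for r in range(165,74,-10):
    go(*(P+r*u),H+120,ah,True,50);F=f()
    if np.hypot(*F[:2])>5 or abs(F[2]+4)>4: print("r",r,F.round(1));break
else:
    q=P+75*u
    for z in np.arange(118,70,-2):
        go(*q,H+z,ah,True,30);F=f()
        if F[2]>-1.5: print("z",z,F.round(1));break
    print("end",z,F.round(1))
print(np.round(bot.current_eef_pos(),1),bot.current_time())
E
```

```text
[ 0.2 -0.5 -4. ]
z 74 [-0.8  1.7  3.2]
end 74 [-0.8  1.7  3.2]
[ 439.3 -297.8  410.9] 90.2917
```

```bash
python3 - <<'E'
from ket import *
q=P+75*u
go(*q,H+74.7,ah,True,20);bot.pause(.3);bot.ungrasp();bot.pause(.5)
go(*q,H+200,ah,True,60)
q2=P+260*u*0+[60,150]
bot.move_pose([500,-60,560],list(quat(0)) if bot.inverse_kinematics([500,-60,560],list(quat(0))) else list(quat(-np.pi)))
bot.pause(2)
s,_=snap("sc4","scene");w,_=snap("k6");t4,_=snap("top6","top")
cv2.imwrite("pics/v11.png",np.hstack([cv2.resize(s[70:383,100:420],(409,400),interpolation=cv2.INTER_CUBIC),cv2.resize(t4[80:300,100:400],(391,287)) .copy() if 0 else cv2.copyMakeBorder(cv2.resize(t4[80:300,100:400],(391,287)),0,113,0,0,0)]))
print(bot.current_time())
E
```

```text
Traceback (most recent call last):
ValueError: The truth value of an array with more than one element is ambiguous. Use a.any() or a.all()
```

```bash
python3 - <<'E'
from h import *
bot.move_pose([500,-60,560],list(quat(-np.pi)))
bot.pause(2)
s,_=snap("sc4","scene");t4,_=snap("top6","top")
cv2.imwrite("pics/v11.png",np.hstack([cv2.resize(s[70:383,100:420],(409,400),interpolation=cv2.INTER_CUBIC),cv2.copyMakeBorder(cv2.resize(t4[80:300,100:400],(391,287)),0,113,0,0,0)]))
print(bot.current_time())
E
```

```text
97.2583
```

View pics/v11.png

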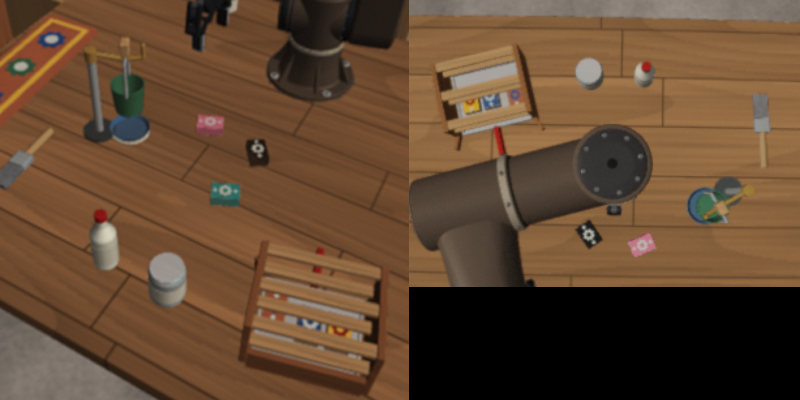

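The kettle hangs upright over the dish (128,95 left), and the tray is home with the three blocks (485,100 right). The bottle, tin and brush are where they were.

```bash
python3 -c "
from cell import bot
print(bot.job_done())"
```

```text
the job is handed in; nothing more can be done
None
```

I handed the job in after about 97 s of robot time: the final pictures show the three blocks that were there (no block2) flat in the tray, the tray home in the rack, and the kettle hanging upright over the dish, though no verdict came back.

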